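Clear a tested fuse from the spring clips and tidy the trays

TASK

The fuse in the test block has passed: feel or see which way the tilted head's spring clips open, ease the fuse straight out that way along the guide forks without forcing it, and lay it gently in the empty lane of the blue tray, so that this tray is full. Then stack the empty orange tray squarely on the empty white one, both the same way round (either end), leaving the blue and white trays where they stand and nothing else disturbed.

Things in the scene. Friction and masses are not known exactly. Their poses are not given: they have to be found in the camera images.
- fuse: The tested fuse: straight cylinder 140 mm long, 26 mm diameter, about 0.18 kg; white ceramic middle 90 mm long, brass end caps, thin red band. At the start it is snapped into the two clips of the test block. Origin at its centre, x along its axis; either end may go either way, and it may roll about its axis.
- fuse_block: Grey test block, fixed to the bench: a base 235 mm wide, 30 high, x = -45 to 95 mm, with uprights at y = +-99 to 113 mm, 130 tall. Between them a black head is tilted about the seated fuse's axis and stays as it was left, its mouth up to 0.75 rad from straight up, towards the block's +x or -x side: not measured; see it in the images, or feel it. Origin on the bench below the fuse.
- seat (a point): Centre of the seated fuse's axis, 110 mm above the bench; y along the fuse, axes as the block's. The head holds two brass C-clips, 14 mm wide, at y = +-52 mm; two sprung jaws each hook round the fuse (lips 11 mm beyond its axis, flared ends 20 mm). Straight out of the mouth they take 6 to 16 N in all over the first 11 mm, then snap open. They open just enough for that.
- mouth_note (a point): Same point as seat. At y = +-62 to 70 mm red rigid forks guide the fuse along the mouth's line until 53 mm out (prongs 30 mm apart, reaching 40 mm beyond its axis): drawn off that line it is pressed back towards it. Cheeks at y = +-77 to 86 mm stop it endways. The black plate (90 mm wide) lies 45 mm behind the axis; an upright gripper opened 50 mm fits at any tilt.
- tray_blue: Blue part-filled tray, loose; all three trays have this shape: base 130 (x) x 104 (y) x 5 mm; at x = -50 and +50 a comb 10 thick, 50 tall, each with 90-degree V notches at y = -28 and +28 (32 wide, 16 deep), so two fuses lie along x, axes 52.4 above the underside. Between the combs only a rib: 60 long (x), 10 thick, top 28 mm up. Origin: centre of underside. The lane y = -28 holds a fuse.
- free_lane (a point): Where the centre of a fuse lying in the blue tray's empty lane comes to be: tray point (0, +28, 52.4) mm; axes as the tray's, the lane runs along x.
- fuse_stored: The fuse that already lies in the blue tray, same size as the other. Origin at its centre, x along its axis. It stays in its lane.
- tray_orange: Emptied orange tray, loose, shaped as the blue one, about 0.28 kg. Origin: centre of its underside, x along its lanes. Carried by the black handle rib in its middle: 10 mm thick (y), 60 long (x), from 5 to 28 mm above the underside, nothing beside it between the combs.
- orange_handle (a point): Middle of the top of the orange tray's handle rib, 28 mm above the tray's underside; axes as the tray's.
- tray_white: Empty white tray, loose, shaped as the blue one, on the bench: the start of the stack of empties. Origin: centre of its underside, x along its lanes. A tray set on it rests flat on its comb tops, underside 50 mm above this origin; nothing locates it sideways.
- screwdriver: Bystander: green-handled screwdriver lying on the bench; leave it alone.
- wrench: Bystander: steel wrench lying on the bench; leave it alone.
- multimeter: Bystander: yellow multimeter, 150 x 75 x 32, lying flat; leave it alone.
- contact_spray: Bystander: red-labelled spray can, 52 across, 170 tall; leave it alone.
- mug: Bystander: blue mug, 80 across, 90 tall; leave it alone.
- screw_jar: Bystander: glass jar, 60 across, 70 tall; leave it alone.
- carton: Bystander: cardboard box 110 x 150 x 70; leave it alone.
- brush: Bystander: brush lying on the bench; leave it alone.
Things that resemble listed ones, but are neither listed nor needed, are in the scene too. What is shaped like the fuse_stored but black or purple is not meant.

How it is judged:
By the outcome, as a careful person would: the job done as asked, in the order asked, and still so for the second after the job is handed in, with the robot touching nothing.
It also fails if it takes over 72 s, if anything falls off the work surface, if the arm or the gripper's body presses on something with over 40 N, if the wrist force passes 120 N, or if a joint passes its speed limit or range.

ROBOT

A 6-joint arm with a two-finger parallel gripper is mounted at the origin on the work surface. World frame = base frame: x ahead of the robot, y to its left, z up, the work surface at z = 0. Lengths are in mm, angles in rad, forces in N, time in s.
With the tool pointing down it reaches from about 275 to 875 mm from the base axis. Payload 12.5 kg.
Tool frame: the origin (TCP) lies at the centre of the arm's flange, where the gripper is bolted on; the fingertips stand 173 mm ahead of it and the grasp point (between the pads) lies 155 mm ahead of it; z points along the fingers, y is the line along which they close (so a half turn about z gives the same grasp; the last joint's range is limited). The gripper opens to 85 mm and grips with 20 to 120 N. Pads are 22 mm wide; open, the fingers measure 114 mm over their backs; the gripper's body (76 mm by 85 mm) begins 54 mm behind the grasp point. The pads swing forward as they close: fully open they stand 13 mm farther back than shut.
Start: joints at [-0.085, 0.351, 1.652, -0, 1.139, -0.085], TCP at [549.987, 0.027, 404.69] pointing down, gripper open.
Joint ranges: [-2.75, 2.75], [-0.79, 2.1], [0.01, 2.65], [-1.57, 4.71], [0.07, 3.14], [-2.87, 2.87]. Speed limits (rad/s): [2.22, 2.22, 2.79, 3.14, 3.14, 3.14].

INTERFACE

Orientations are given as a unit quaternion [x, y, z, w].
In Python, from station import get_obs, read_camera, camera_info, job_done gives the robot as it stands.
- The arm moves only by the tool servo_tool, never from a script. Its argument "moves" is a list of rows, each a list of 7 numbers: the opening in per cent of the stroke, from 0 (shut) to 100 (fully open), then the shift along the tool's x, y, z in mm, then the turn, a rotation vector about the tool's x, y, z in degrees. In form: [[grip, dx, dy, dz, rx, ry, rz], ...]. A call has 1 to 10 rows; each row shifts and turns the commanded pose from where the row before left it, along the tool's axes as they then stand; what a row does not reach is not made up. A row lasts 1/8 s, in which the tool goes at most 62.5 mm and 10.7 degrees, less where a joint would pass 70% of its speed; a pose out of reach is approached as far as the arm can. A call with a gripper value outside its range is refused whole. The fingers move at their own pace and stop on an object; "force" is the grip in N (left out, the last holds). Time passes only in rows, so rows that do not move let the fingers close. It gives the time, the measured TCP pose, the force, the opening and the grip force at its end, in the units of the state.
- get_obs(): the state, without advancing time (a new reading comes with each control period).
- read_camera(name): name is "scene" or "side" or "wrist"; returns (picture, depth): 420x560x3 uint8, red, green, blue; 420x560 float32, mm along the optical axis (not along the pixel's ray), 0 where there is no reading.
- camera_info(name): a dict with "fovy" (degrees; the focal length in pixels is half the picture's height over the tangent of half this angle, whatever the lens; pixels are square), "cx", "cy" (the principal point, pixels), "rvec" (rotation vector, rad) and "tvec" (3), from world to camera coordinates, as OpenCV has them. Camera axes: x right, y down, z forward; pixel columns grow to the right and rows downward; lengths in mm; the calibration is good to about 2 mm. A picture is of the moment at which its call begins: read the wrist's pose just before it. camera_info takes no time and is no camera call; for the wrist camera it gives the pose at the moment of the call.
- job_done(): hands the job in; it is judged then, once.
The state is a dict: "t": time; "q": joint angles; "qvel": joint speeds; "joint_torque": joint torques, N m; "tcp_pos": TCP position; "orientation": TCP orientation; "wrist_force": force on the tool from outside, world axes, zero at the start; "torque": the same for the moment, N m; "gripper_width": opening from 0.0 (shut) to 1.0 (fully open); "finger_force": force on a finger pad.
Only numpy, scipy, OpenCV 4.12 (cv2) and the standard library are available. Lean on these libraries where they do the work, as an engineer would, in place of code of your own. Each camera call takes 0.05 s, during which the arm holds its last target. There are 200 camera calls.

## Working session

There is one attempt and no reset: what is moved stays moved. The work goes in short steps, Python scripts to look and compute and a tool call to move; the robot and the scene stay as the last step left them, time stands still between calls to the robot, and variables do not carry over. Pictures are saved under pics/ and viewed, at most 10 in all, crops included, and the job is handed in when it is done.

Besides the shell and the picture viewer there is one more tool, called after "Request:" as name([rows], argument=value, ...), one row to a line, values as JSON. servo_tool: Moves the arm, as the interface text tells. Its arguments: {"type":"object","properties":{"moves":{"type":"array"},"force":{"type":"number"}},"required":["moves"]}

```bash
mkdir -p pics; cat > h.py <<'E'
import numpy as np, cv2
from scipy.spatial.transform import Rotation as R
from station import get_obs, read_camera, camera_info, job_done
def cloud(name):
    ci=camera_info(name); im,d=read_camera(name)
    f=210/np.tan(np.radians(ci['fovy'])/2)
    v,u=np.mgrid[0:420,0:560]
    P=np.stack([(u-ci['cx'])/f*d,(v-ci['cy'])/f*d,d],-1)
    Rm=R.from_rotvec(np.ravel(ci['rvec'])).as_matrix()
    W=(P-np.ravel(ci['tvec']))@Rm
    W[d==0]=np.nan
    return im,W
def save(im,fn): cv2.imwrite('pics/'+fn,im[...,::-1])
E
python3 - <<'E'
from h import *
a=[]
for n in ['scene','side']:
    im,W=cloud(n); np.savez(n+'.npz',im=im,W=W)
    save(cv2.resize(im,(800,600)),n+'.png'); print(camera_info(n))
print(get_obs())
E
```

```text
{'fovy': 44.414026633631096, 'cx': 267.6530729421311, 'cy': 208.44064070708254, 'rvec': array([ 1.56060113,  2.13051958, -0.73501384]), 'tvec': array([ 120.5983671 , -347.17432852, 1880.22291511])}
{'fovy': 50.906470203707066, 'cx': 277.0263480348048, 'cy': 212.8635034749011, 'rvec': array([ 2.34520694, -0.36264982,  0.14285236]), 'tvec': array([-516.01566172,  191.05327274, 1269.32654984])}
{'t': 0.1, 'q': array([-8.45994039e-02,  3.51188515e-01,  1.65233672e+00,  1.94812018e-05,
        1.13910594e+00, -8.45836404e-02]), 'qvel': array([-0.00109498, -0.00092093, -0.00260672,  0.0006114 ,  0.00130294,
       -0.00045349]), 'joint_torque': array([ 7.48983075e-04, -5.06837368e+01, -2.91875267e+01, -4.43532826e-05,
        2.64409253e-03,  5.99887670e-06]), 'tcp_pos': array([5.49890891e+02, 3.67806365e-02, 4.04217675e+02]), 'orientation': array([ 7.07115144e-01,  7.07098227e-01, -3.28078242e-04, -4.02587669e-04]), 'wrist_force': array([-0.05487419, -0.19662724,  0.19098027]), 'torque': array([-0.00380916,  0.00578942, -0.01444611]), 'finger_force': 0.0, 'gripper_width': 0.9992055980727562}
```

View pics/scene.png

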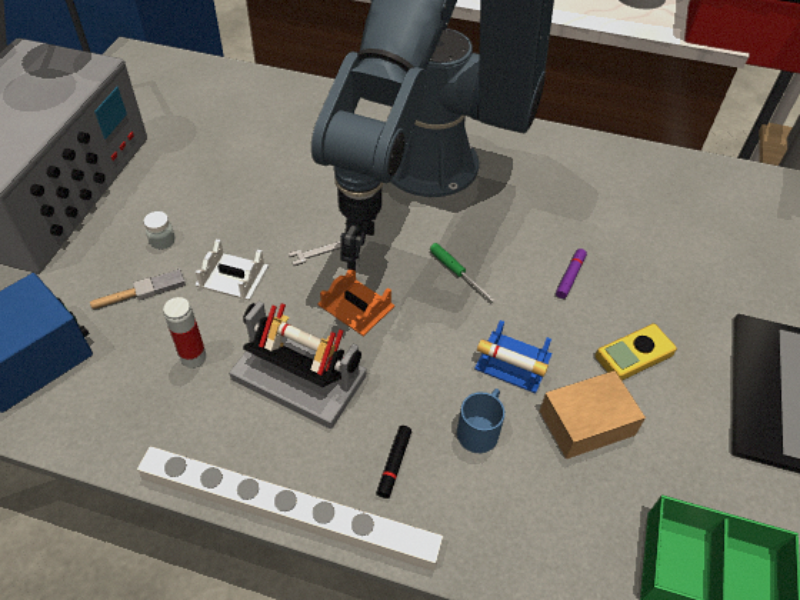

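View pics/side.png

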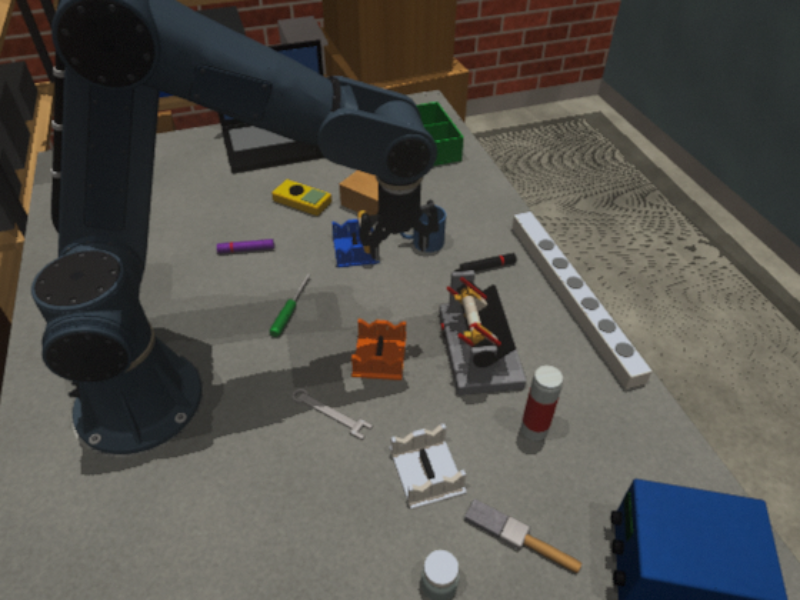

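```bash
cat > m.py <<'E'
from h import *
S=[np.load(n+'.npz') for n in('scene','side')]
def pts(box,hs):
    out=[]
    for k,s in enumerate(S):
        if box[k] is None: continue
        x0,y0,x1,y1=[int(v*.7) for v in box[k]]
        im=s['im'][y0:y1,x0:x1];W=s['W'][y0:y1,x0:x1]
        hsv=cv2.cvtColor(im,cv2.COLOR_RGB2HSV).astype(int)
        m=hs(hsv[...,0],hsv[...,1],hsv[...,2])&np.isfinite(W).all(-1)
        p=W[m]; out.append(p)
    return out
def rect(name,box,hs,zmin=1):
    o=pts(box,hs)
    for q in o+[np.vstack(o)]:
        p=q[(q[:,2]>zmin)&(q[:,2]<75)]
        if len(p)<10: continue
        r=cv2.minAreaRect(p[:,:2].astype(np.float32)); print(name,len(p),np.round(r[0],1),np.round(r[1],1),round(r[2],1),'z',np.round(np.percentile(p[:,2],[1,50,99]),1))
rect('orange',[(312,262,400,338),(340,312,415,385)],lambda h,s,v:(h>5)&(h<14)&(s>150))
rect('white',[(190,235,272,300),(380,420,470,508)],lambda h,s,v:(s<40)&(v>140),3)
rect('blue',[(465,315,560,395),(325,215,385,270)],lambda h,s,v:(h>105)&(h<125)&(s>150))
red=pts([(245,295,350,380),(435,270,505,350)],lambda h,s,v:((h<6)|(h>174))&(s>150))
wh=pts([(270,315,330,360),(455,290,490,335)],lambda h,s,v:(s<60)&(v>140))
gr=pts([(225,300,370,425),(430,265,530,395)],lambda h,s,v:(s<60)&(v>60))
for o in (red,wh):
    for p in o:
        p=p[p[:,2]>60]; print(len(p),p.mean(0).round(1),p.min(0).round(),p.max(0).round())
w=np.vstack(wh); w=w[w[:,2]>90]
c=w.mean(0); d=np.linalg.svd(w-c)[2][0]; print('axis',c,d)
g=np.vstack(gr); up=g[(g[:,2]>22)&(g[:,2]<36)]; r=cv2.minAreaRect(up[:,:2].astype(np.float32)); print('base',r)
a=np.arctan2(d[1],d[0]); n=np.array([-np.sin(a),np.cos(a)])
rr=np.vstack(red); rr=rr[rr[:,2]>60]
s=(rr[:,:2]-c[:2])@n
i=np.argsort(rr[:,2]); 
for t,z,al in zip(s[i][::12],rr[i,2][::12],((rr[:,:2]-c[:2])@[np.cos(a),np.sin(a)])[i][::12]): print(f'({t:.0f},{z:.0f},{al:.0f})',end=' ')
E
python3 m.py
```

```text
orange 1115 [498.3 -29. ] [131.6 111.1] 67.4 z [ 1.2  8.6 52.4]
orange 1236 [488.2 -37. ] [125.5 110.7] 67.9 z [ 1.4 11.9 50.6]
orange 2351 [494.  -31.5] [139.5 117.1] 67.4 z [ 1.3  9.8 51.3]
white 600 [ 477.5 -337.9] [200.9 182.2] 22.9 z [ 3.   6.1 51.8]
white 957 [ 502.1 -313.6] [150.7 110.4] 89.0 z [ 3.   6.1 52.3]
white 1557 [ 483.3 -335.5] [213.6 182.2] 22.9 z [ 3.   6.1 52.2]
blue 859 [538.1 320.9] [129.4 109.4] 81.7 z [ 1.2  5.9 52.3]
blue 417 [527.4 315.8] [126.4  90.4] 83.0 z [ 1.4 13.4 51.7]
blue 1276 [537.7 318.3] [134.8 109.4] 81.7 z [ 1.3  6.5 52.1]
336 [688.5 -73.9 116.5] [ 629. -189.   62.] [740.   5. 155.]
168 [677.7 -87.4 120.7] [ 624. -155.   85.] [734.  20. 155.]
238 [686.7 -80.  117.2] [ 666. -135.   86.] [716. -37. 127.]
122 [679.7 -72.7 118.9] [ 664. -107.   93.] [724. -36. 126.]
axis [684.20427467 -77.24013578 117.92605734] [0.11236971 0.99192541 0.05879649]
base ((706.4559326171875, -83.02951049804688), (239.7343292236328, 145.7301788330078), 79.43341064453125)
(-19,62,61) (-10,79,60) (-30,85,-69) (-44,90,58) (-32,94,-70) (-38,96,63) (-40,98,62) (-22,100,-70) (-36,101,57) (-27,103,-67) (-27,105,59) (-19,106,-68) (-32,107,64) (-34,109,62) (36,111,-67) (-15,111,-71) (-8,113,-64) (-20,114,60) (-27,115,65) (22,117,65) (-23,118,60) (-11,118,-71) (28,119,64) (-14,120,63) (-19,121,57) (28,122,71) (-15,123,65) (31,125,67) (1,126,-69) (32,127,66) (-1,128,-63) (-11,129,63) (4,131,-70) (-8,134,55) (10,136,-69) (-3,137,61) (8,139,-64) (-2,143,66) (5,145,68) (18,148,-71) (5,150,63) (16,153,-63)
```

The pictures show the tilted forks and clips leaning toward the robot. In the scene view the block is at (300,345), orange at (355,300), white at (232,270) and blue at (515,355). The red prong tips give a tilt of about 0.69 rad toward the robot. I'll move above the block for a close look.

Request:
servo_tool([
  [100, -26, 40, 0, 0, 0, 0],
  [100, -26, 40, 0, 0, 0, 0],
  [100, -26, 40, 0, 0, 0, 0],
  [100, 0, 0, 0, 0, 0, 8],
  [100, 0, 0, 0, 0, 0, 0],
  [100, 0, 0, 0, 0, 0, 0],
], force=60)

```text
t: 0.85
tcp_pos: [669.7, -77.7, 404.7]
orientation: [0.754, 0.657, -0.0, -0.0]
wrist_force: [0.4, -0.3, 0.2]
gripper_width: 1.001
finger_force: 0.0
```

```bash
python3 - <<'E'
from h import *
o=get_obs(); print(o['tcp_pos'],o['orientation'],o['wrist_force'])
im,W=cloud('wrist'); np.savez('w1.npz',im=im,W=W); save(im,'w1.png')
E
```

```text
[669.72927024 -77.66893299 404.67367748] [ 7.53687559e-01  6.57232859e-01 -9.69880691e-05 -1.51850067e-04] [ 0.37827671 -0.30109856  0.23443773]
```

View pics/w1.png

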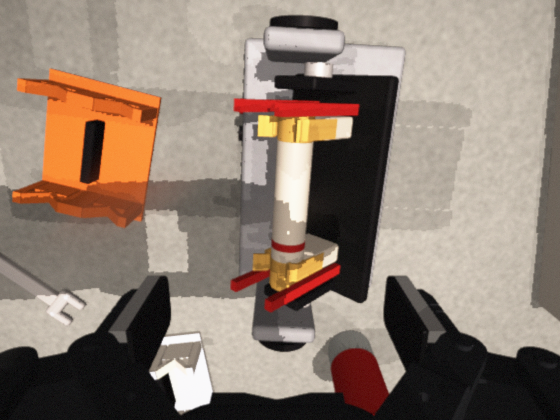

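The wrist view shows the fuse from (295,120) to (285,285), and the orange tray with its handle at (92,150). I'll fit a cylinder to the fuse and a template to the tray.

```bash
cat >> h.py <<'E'
from scipy.optimize import least_squares
def cyl(P,r=13):
    # axis: p=(x0+a*s, y0+s, z0+b*s) if mostly y, general: fit centre + direction
    c=P.mean(0)-[0,0,r*.7]; d=np.linalg.svd(P-P.mean(0))[2][0]
    e1=np.cross(d,[0,0,1]); e1/=np.linalg.norm(e1); e2=np.cross(e1,d)
    def ln(t): 
        dd=d+t[2]*e1+t[3]*e2; return c+t[0]*e1+t[1]*e2, dd/np.linalg.norm(dd)
    def f(t):
        p,dd=ln(t); return np.linalg.norm(np.cross(P-p,dd),axis=1)-r
    s=least_squares(f,[0,0,0,0],loss='soft_l1'); p,dd=ln(s.x); return p,dd,np.abs(s.fun).mean()
E
python3 - <<'E'
from h import *
z=np.load('w1.npz'); im,W=z['im'],z['W']
hsv=cv2.cvtColor(im,cv2.COLOR_RGB2HSV).astype(int)
m=np.zeros((420,560),bool); m[143:242,272:313]=1
m&=np.isfinite(W).all(-1)&(W[...,2]>105)&(hsv[...,1]<90)&(hsv[...,2]>90)
P=W[m]; p,d,e=cyl(P); d*=np.sign(d[1]); print(m.sum(),p,d,e,np.degrees(np.arctan2(d[1],d[0])))
B=W[115:295,262:315]; h=hsv[115:295,262:315]
# axial extent of points within 14.5 of axis
Q=W[90:310,250:330].reshape(-1,3); Q=Q[np.isfinite(Q).all(1)]
t=(Q-p)@d; r=np.linalg.norm(np.cross(Q-p,d),axis=1); k=(r<14.5)&(abs(t)<90); print('ext',np.percentile(t[k],[0,1,99,100]))
# ceramic extents & red forks
red=((hsv[...,0]<6)|(hsv[...,0]>174))&(hsv[...,1]>150)&np.isfinite(W).all(-1); red[:,:220]=0;red[:90]=0;red[308:]=0; red[:,365:]=0
r=W[red]; t=(r-p)@d; n=np.array([-d[1],d[0],0]); s=(r-p)@n; hh=r[:,2]-p[2]
for lo,hi in((-110,-40),(40,110)):
    k=(t>lo)&(t<hi)&(r[:,2]>80); print('fork t',np.percentile(t[k],[2,50,98]).round(1))
    i=np.where(k)[0]; i=i[np.argsort(s[i])]
    print([(round(s[j]),round(hh[j])) for j in i[::25]])
o=(hsv[...,0]>5)&(hsv[...,0]<14)&(hsv[...,1]>150)&np.isfinite(W).all(-1)&(np.arange(560)<200)[None]
q=W[o]; print('orange',[np.round(v,1) for v in cv2.minAreaRect(q[q[:,2]<8][:,:2].astype(np.float32))],[np.round(v,1) for v in cv2.minAreaRect(q[:,:2].astype(np.float32))], q[:,2].max())
b=(hsv[...,2]<60)&np.isfinite(W).all(-1)&(W[...,2]>20)&(W[...,2]<32); b[:,:70]=0;b[:,120:]=0;b[:100]=0;b[200:]=0
print('rib',[np.round(v,1) for v in cv2.minAreaRect(W[b][:,:2].astype(np.float32))],np.median(W[b][:,2]))
E
```

```text
3417 [681.27479885 -71.49691622 109.03798514] [1.89254489e-01 9.81927943e-01 5.03182583e-04] 0.41704823540002295 79.09071834692422
ext [-89.74841796 -85.05718896  51.78083908  69.67870098]
fork t [-84.6 -70.6 -41.1]
[(-47, -19), (-45, -16), (-43, -15), (-41, -14), (-40, -11), (-38, -9), (-36, -18), (-35, -6), (-33, -5), (-32, -7), (-30, -1), (-28, 1), (-27, -5), (-25, -2), (-24, 6), (-23, 2), (-21, 9), (-20, 11), (-18, 6), (-17, 13), (-16, 15), (-14, 16), (-13, 9), (-12, 20), (-11, 8), (-10, 8), (-9, 22), (-8, 23), (-7, 21), (-7, 23), (-6, 14), (-5, 27), (-4, 13), (-3, 28), (-2, 13), (-1, 30), (-1, 27), (0, 32), (1, 34), (2, 36), (3, 12), (4, 14), (5, 38), (5, 33), (6, 39), (7, 40), (8, 41), (9, 41), (9, 37), (10, 6), (11, 6), (12, 43), (13, 42), (15, -5), (16, -2), (19, 1), (21, 3), (23, 5), (25, 6), (27, 8), (28, 3), (29, 6), (30, 11), (32, 14), (33, 14), (34, 17), (36, 17), (37, 19), (39, 20), (40, 18)]
fork t [54.2 58.3 62.2]
[(-47, -18), (-45, -17), (-44, -16), (-42, -15), (-40, -24), (-39, -10), (-37, -8), (-35, -14), (-33, -4), (-32, -3), (-30, 0), (-28, 1), (-27, 3), (-25, 4), (-24, 6), (-22, 8), (-21, 10), (-19, 11), (-18, 13), (-16, 14), (-15, 16), (-13, 18), (-12, 19), (-10, 21), (-9, 24), (-8, 24), (-6, 25), (-5, 26), (-4, 28), (-3, 28), (-2, 30), (-1, 32), (0, 32), (1, 34), (2, 34), (3, 36), (4, 36), (5, 39), (6, 39), (7, 40), (8, 41), (9, 40), (10, 43), (10, 44), (11, 43), (12, 43), (13, 43), (14, 41), (15, 41), (16, -3), (18, 0), (19, -1), (21, 0), (22, 2), (23, 6), (25, 6), (26, 6), (28, 9), (29, 11), (30, 11), (31, 13), (33, 15), (34, 15), (35, 17), (36, 19), (37, 21), (39, 20), (40, 19), (41, 17)]
orange [array([480.1, -34.7]), array([144. , 132.1]), np.float64(67.7)] [array([ 484.3, -124. ]), array([309.5, 208.4]), np.float64(62.3)] 312.91753356605136
rib [array([496.8, -33.1]), array([58.5,  9.1]), np.float64(68.1)] 27.223833751157063
```

Request:
servo_tool([
  [52, 0, 0, 0, 0, 0, 3],
  [52, 0.4, 10.2, 0, 0, 0, 0],
  [52, 0, 0, 30, 0, 0, 0],
  [52, 0, 0, 35, 0, 0, 0],
  [52, 0, 0, 30, 0, 0, 0],
  [52, 0, 0, 20, 0, 0, 0],
  [52, 0, 0, 13, 0, 0, 0],
  [52, 0, 0, 9, 0, 0, 0],
  [52, 0, 0, 0, 0, 0, 0],
])

```text
t: 2.02
tcp_pos: [680.1, -79.5, 267.6]
orientation: [0.772, 0.636, -0.0, -0.0]
wrist_force: [-0.1, -0.4, 1.4]
gripper_width: 0.518
finger_force: 0.0
```

```bash
python3 - <<'E'
from h import *
o=get_obs(); print(o['tcp_pos'],o['orientation'],o['wrist_force'],o['torque'])
im,W=cloud('wrist'); np.savez('w2.npz',im=im,W=W); save(im,'w2.png')
E
```

```text
[680.14883299 -79.53653559 267.63357778] [ 7.71559553e-01  6.36157098e-01 -2.74650130e-05 -4.51378140e-05] [-0.06968128 -0.39131865  1.40266661] [ 0.01435152  0.00443597 -0.00702713]
```

View pics/w2.png

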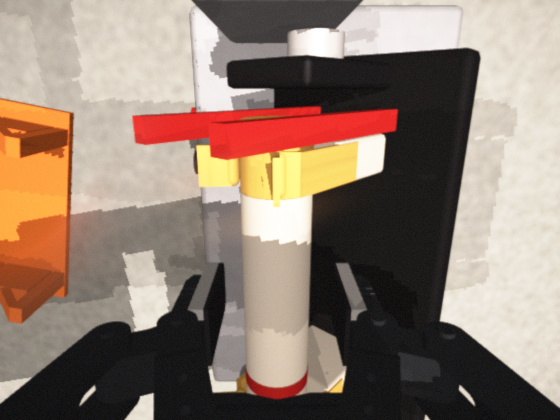

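The fingers straddle the fuse centrally, with the fuse at column 277 and the pads near 220 and 345. I'll close, and check the tilt from the black plate's plane.

Request:
servo_tool([
  [25, 0, 0, 0, 0, 0, 0],
  [25, 0, 0, 0, 0, 0, 0],
  [25, 0, 0, 0, 0, 0, 0],
  [25, 0, 0, 0, 0, 0, 0],
], force=60)

```text
t: 2.58
tcp_pos: [679.9, -79.4, 268.8]
orientation: [0.772, 0.636, -0.0, -0.0]
wrist_force: [-5.0, 0.3, 6.0]
gripper_width: 0.281
finger_force: 58.7
```

```bash
python3 - <<'E'
from h import *
o=get_obs(); print(o['tcp_pos'],o['wrist_force'],o['gripper_width'],o['finger_force'])
from h import R
d=np.array([.18925,.98193,0]); n=np.array([-d[1],d[0],0])
for f,b in (('w1.npz',(110,265,330,375)),('w2.npz',(110,260,405,440))):
    z=np.load(f); im,W=z['im'],z['W']; Q=W[b[0]:b[1],b[2]:b[3]]; v=im[b[0]:b[1],b[2]:b[3]].max(-1)
    P=Q[(v<50)&np.isfinite(Q).all(-1)]; P=P[(P[:,2]>40)&(P[:,2]<140)]
    s=P@n; k=np.polyfit(s,P[:,2],1)
    for _ in range(5):
        r=P[:,2]-np.polyval(k,s); m=abs(r)<3; k=np.polyfit(s[m],P[m,2],1)
    print(f,len(P),m.mean(),'tilt',np.degrees(np.arctan(-k[0])))
E
```

```text
[679.93260941 -79.44545396 268.76726194] [-5.00106418  0.25016223  5.97860088] 0.28073975798166523 58.748268485069275
w1.npz 6000 0.9771666666666666 tilt 41.827175751301226
w2.npz 5231 0.9998088319632957 tilt 41.50434566972266
```

Request:
servo_tool([
  [25, 0, -1.33, -1.49, 0, 0, 0],
  [25, 0, -1.33, -1.49, 0, 0, 0],
  [25, 0, -1.33, -1.49, 0, 0, 0],
])

```text
t: 2.95
tcp_pos: [676.5, -78.9, 272.0]
orientation: [0.772, 0.636, 0.001, 0.001]
wrist_force: [7.6, -1.2, -8.5]
gripper_width: 0.283
finger_force: 59.3
```

Request:
servo_tool([
  [25, 0, -1.33, -1.49, 0, 0, 0],
  [25, 0, -1.33, -1.49, 0, 0, 0],
  [25, 0, -1.33, -1.49, 0, 0, 0],
  [25, 0, -1.33, -1.49, 0, 0, 0],
  [25, 0, -1.33, -1.49, 0, 0, 0],
  [25, 0, -1.33, -1.49, 0, 0, 0],
])

```text
t: 3.7
tcp_pos: [668.2, -77.2, 281.5]
orientation: [0.772, 0.636, 0.0, -0.0]
wrist_force: [0.6, -0.0, 0.6]
gripper_width: 0.283
finger_force: 60.2
```

Request:
servo_tool([
  [25, 0, -2.66, -2.99, 0, 0, 0],
  [25, 0, -2.66, -2.99, 0, 0, 0],
  [25, 0, -2.66, -2.99, 0, 0, 0],
  [25, 0, -2.66, -2.99, 0, 0, 0],
  [25, 0, -2.66, -2.99, 0, 0, 0],
])

```text
t: 4.32
tcp_pos: [655.0, -74.7, 296.2]
orientation: [0.772, 0.636, -0.0, -0.0]
wrist_force: [-0.2, 0.8, -0.8]
gripper_width: 0.283
finger_force: 60.0
```

Request:
servo_tool([
  [25, 0, -2.66, -2.99, 0, 0, 0],
  [25, 0, -2.66, -2.99, 0, 0, 0],
  [25, 0, -2.66, -2.99, 0, 0, 0],
  [25, 0, -2.66, -2.99, 0, 0, 0],
  [25, 0, -2.66, -2.99, 0, 0, 0],
  [25, 0, -2.66, -2.99, 0, 0, 0],
  [25, 0, -2.66, -2.99, 0, 0, 0],
  [25, 0, -2.66, -2.99, 0, 0, 0],
  [25, 0, 0, 0, 0, 0, 0],
])

```text
t: 5.45
tcp_pos: [634.3, -70.6, 320.3]
orientation: [0.772, 0.636, 0.0, 0.0]
wrist_force: [-0.4, -0.1, -0.6]
gripper_width: 0.284
finger_force: 60.0
```

Request:
servo_tool([
  [25, 0, 0, -30, 0, 0, 0],
  [25, 0, 0, -40, 0, 0, 0],
  [25, 41, -22.3, -10, 0, 0, 0],
  [25, 41, -22.3, -10, 0, 0, 0],
  [25, 41, -22.3, -10, 0, 0, 0],
  [25, 41, -22.3, -10, 0, 0, 0],
  [25, 41, -22.3, 0, 0, 0, 0],
  [25, 41, -22.3, 0, 0, 0, 0],
  [25, 41, -22.3, 0, 0, 0, -2.6],
  [25, 0, 0, 0, 0, 0, 0],
])

```text
t: 6.7
tcp_pos: [534.9, 243.3, 429.9]
orientation: [0.756, 0.655, 0.0, -0.0]
wrist_force: [0.2, -1.1, -1.6]
gripper_width: 0.284
finger_force: 60.1
```

```bash
python3 - <<'E'
from h import *
o=get_obs(); print(o['tcp_pos'],o['orientation'],o['wrist_force'])
im,W=cloud('wrist'); np.savez('w3.npz',im=im,W=W); save(im,'w3.png')
E
```

```text
[534.90820815 243.31653783 429.87366105] [ 7.55717322e-01  6.54897916e-01  1.81017730e-05 -2.20731432e-04] [ 0.23268477 -1.08800889 -1.55106181]
```

View pics/w3.png

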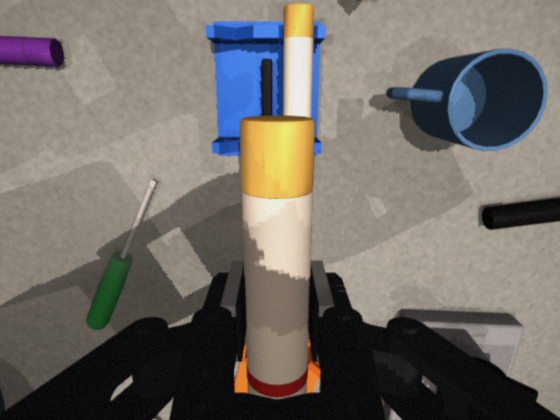

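The blue tray is at (267,90). The stored fuse lies in its right lane and the left lane, nearer the robot, is free. I'll measure the tray and the held fuse.

```bash
python3 - <<'E'
from h import *
z=np.load('w3.npz'); im,W=z['im'],z['W']; o=get_obs(); T=o['tcp_pos']; Rt=R.from_quat(o['orientation']).as_matrix()
hsv=cv2.cvtColor(im,cv2.COLOR_RGB2HSV).astype(int); fin=np.isfinite(W).all(-1)
def box(x0,y0,x1,y1):
    m=np.zeros((420,560),bool); m[y0:y1,x0:x1]=1; return m&fin
P=W[box(286,8,312,112)]; P=P[(P[:,2]>45)&(P[:,2]<72)]; p,d,e=cyl(P); d*=np.sign(d[1]); print('stored',p,d,e,np.degrees(np.arctan2(d[1],d[0])),len(P))
t=(P-p)@d; print('stored ext',t.min(),t.max())
bl=(hsv[...,0]>105)&(hsv[...,0]<125)&(hsv[...,1]>150)&box(195,10,340,165)
q=W[bl]; 
for zz in ((-5,12),(-5,60),(35,60)):
    k=(q[:,2]>zz[0])&(q[:,2]<zz[1]); r=cv2.minAreaRect(q[k][:,:2].astype(np.float32)); print('blue',zz,np.round(r[0],1),np.round(r[1],1),round(r[2],2))
# comb edges: along lane u and across v extents
u=np.array([d[0],d[1]]);u/=np.linalg.norm(u); v=np.array([u[1],-u[0]])
qq=q[q[:,2]>-5]; a=(qq[:,:2]-p[:2])@u; b=(qq[:,:2]-p[:2])@v
hi=qq[:,2]>35; print('comb a',np.percentile(a[hi],[1,99]),'b',np.percentile(b[hi],[1,99]),'base a',np.percentile(a[~hi],[.5,99.5]),'b',np.percentile(b[~hi],[.5,99.5]))
rb=(hsv[...,2]<60)&box(255,50,282,118); Q=W[rb]; Q=Q[(Q[:,2]>20)&(Q[:,2]<34)]; r=cv2.minAreaRect(Q[:,:2].astype(np.float32)); print('rib',np.round(r[0],1),np.round(r[1],1),round(r[2],2),'b',np.median((Q[:,:2]-p[:2])@v))
H=W[box(246,125,308,300)]; H=H[(H[:,2]>255-20)&(H[:,2]<300)]; p2,d2,e2=cyl(H); d2*=np.sign(d2[1])
print('held tool axis',(p2-T)@Rt,d2@Rt,e2)
t=((H-p2)@d2); print('end point',((p2+d2*np.percentile(t,99.7))-T)@Rt)
E
```

```text
stored [566.53081172 340.92513622  51.75988041] [ 0.14404904  0.98956967 -0.00132289] 0.517967886358767 81.71777783930578 2670
stored ext -42.306972276544656 40.188977795159055
blue (-5, 12) [535.5 319.3] [128.5 103.2] 81.64
blue (-5, 60) [535.5 319.3] [128.5 103.2] 81.64
blue (35, 60) [535.7 319.7] [110.3 101.8] 81.85
comb a [-80.10129592  29.42506986] b [-77.53850379  22.95218534] base a [-88.76754462  38.00842377] b [-78.56300039  23.60673812]
rib [536.2 322.9] [49.2  8.8] 81.53 b -27.01337837582561
held tool axis [ 38.7208052   -0.84931657 159.75826007] [ 9.99996789e-01 -2.48940787e-03 -4.73773776e-04] 0.40240139652915297
end point [ 68.03087869  -0.92228153 159.74437369]
```

Request:
servo_tool([
  [25, 25.5, -12.6, 0, 0, 0, 0],
  [25, 25.5, -12.6, 0, 0, 0, 0],
  [25, 25.5, -12.5, 0, 0, 0, 0],
  [25, 0, 0, 45, 0, 0, 0],
  [25, 0, 0, 55, 0, 0, 0],
  [25, 0, 0, 50, 0, 0, 0],
  [25, 0, 0, 30, 0, 0, 0],
  [25, 0, 0, 15, 0, 0, 0],
  [25, 0, 0, 10, 0, 0, 0],
  [25, 0, 0, 0, 0, 0, 0],
])

```text
t: 8.0
tcp_pos: [510.1, 321.9, 225.2]
orientation: [0.757, 0.653, 0.0, 0.0]
wrist_force: [0.3, -0.7, -0.5]
gripper_width: 0.285
finger_force: 60.1
```

Request:
servo_tool([
  [25, 0, 0, 4, 0, 0, 0],
  [25, 0, 0, 3, 0, 0, 0],
  [25, 0, 0, 2, 0, 0, 0],
  [25, 0, 0, 1.5, 0, 0, 0],
  [25, 0, 0, 0, 0, 0, 0],
])

```text
t: 8.62
tcp_pos: [509.8, 322.0, 214.4]
orientation: [0.757, 0.653, -0.0, -0.0]
wrist_force: [-0.4, -0.1, -1.3]
gripper_width: 0.283
finger_force: 60.1
```

Request:
servo_tool([
  [25, 2.3, -1.5, 0, 0, 0, 0],
  [25, 0, 0, 0.7, 0, 0, 0],
  [25, 0, 0, 0.5, 0, 0, 0],
  [25, 0, 0, 0, 0, 0, 0],
])

```text
t: 9.12
tcp_pos: [508.6, 324.5, 213.2]
orientation: [0.757, 0.653, -0.0, -0.0]
wrist_force: [-0.2, 0.8, -0.9]
gripper_width: 0.285
finger_force: 60.1
```

Request:
servo_tool([
  [25, 0, 0, 0.5, 0, 0, 0],
  [25, 0, 0, 0.5, 0, 0, 0],
  [25, 0, 0, 0, 0, 0, 0],
])

```text
t: 9.5
tcp_pos: [508.7, 324.5, 212.3]
orientation: [0.757, 0.653, 0.0, 0.0]
wrist_force: [0.4, -0.2, -1.6]
gripper_width: 0.286
finger_force: 60.3
```

Request:
servo_tool([
  [25, 0, 0, 0.5, 0, 0, 0],
  [25, 0, 0, 0.5, 0, 0, 0],
  [25, 0, 0, 0, 0, 0, 0],
])

```text
t: 9.88
tcp_pos: [508.7, 324.6, 212.1]
orientation: [0.757, 0.653, 0.0, 0.0]
wrist_force: [-3.9, -2.1, 8.9]
gripper_width: 0.28
finger_force: 61.4
```

Request:
servo_tool([
  [30, 0, 0, -0.3, 0, 0, 0],
  [34, 0, 0, 0, 0, 0, 0],
  [40, 0, 0, 0, 0, 0, 0],
  [46, 0, 0, 0, 0, 0, 0],
  [48, 0, 0, 0, 0, 0, 0],
  [48, 0, 0, 0, 0, 0, 0],
])

```text
t: 10.62
tcp_pos: [508.6, 324.5, 211.5]
orientation: [0.757, 0.653, -0.0, -0.0]
wrist_force: [0.4, -0.0, 0.4]
gripper_width: 0.48
finger_force: 0.0
```

Request:
servo_tool([
  [48, 0, 0, -5, 0, 0, 0],
  [48, 0, 0, -15, 0, 0, 0],
  [48, 0, 0, -30, 0, 0, 0],
  [48, 0, 0, -50, 0, 0, 0],
  [48, -20, 0, -60, 0, 0, 0],
  [48, -40, 20, -50, 0, 0, 0],
  [48, -20, 0, 0, 0, 0, 0],
  [48, 0, 0, 0, 0, 0, 0],
])

```text
t: 11.62
tcp_pos: [515.4, 244.6, 417.6]
orientation: [0.758, 0.653, -0.0, -0.0]
wrist_force: [-0.2, -0.2, 0.5]
gripper_width: 0.48
finger_force: 0.0
```

```bash
python3 - <<'E'
from h import *
o=get_obs(); print(o['tcp_pos'],o['orientation'],o['wrist_force'])
im,W=cloud('wrist'); np.savez('w4.npz',im=im,W=W); save(im,'w4.png')
E
```

```text
[515.42142344 244.62474606 417.55810483] [ 7.57542098e-01  6.52786299e-01 -1.06658245e-04 -7.81494952e-05] [-0.16869415 -0.18832008  0.48524743]
```

View pics/w4.png

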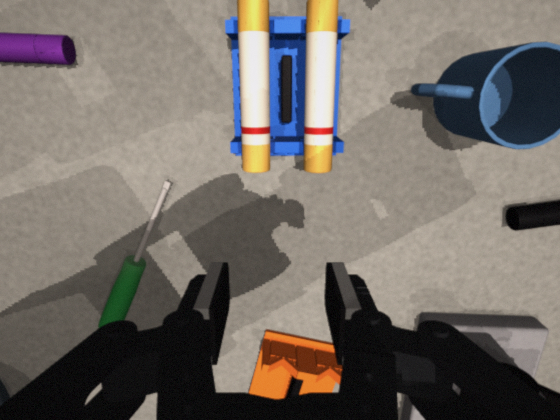

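The new fuse lies level in the left lane, parallel to the stored one, with the ends in line at row 170. Next is a look over the orange tray.

Request:
servo_tool([
  [48, -30, 1, 0, 0, 0, 0],
  [48, -54, 2, 0, 0, 0, 0],
  [48, -54, 2, 0, 0, 0, 0],
  [48, -54, 2, 0, 0, 0, 0],
  [48, -54, 2, 0, 0, 0, 0],
  [48, -54, 2, 0, 0, 0, 0],
  [48, -26, 0, 0, 0, 0, 0],
  [48, 0, 0, 0, 0, 0, 6.7],
  [48, 0, 0, 0, 0, 0, 6.7],
  [48, 0, 0, 0, 0, 0, 0],
])

```text
t: 12.92
tcp_pos: [479.3, -77.8, 416.5]
orientation: [0.828, 0.561, -0.001, -0.001]
wrist_force: [-0.6, -0.7, -1.2]
gripper_width: 0.479
finger_force: 0.0
```

```bash
python3 - <<'E'
from h import *
z=np.load('w4.npz'); W=z['W']
for n,b in (('new',(243,40,266,125)),('stored',(309,40,332,125))):
    P=W[b[1]:b[3],b[0]:b[2]].reshape(-1,3); P=P[(P[:,2]>45)&(P[:,2]<75)]; p,d,e=cyl(P); print(n,p,d,e)
o=get_obs(); print(o['tcp_pos'],o['orientation'],o['wrist_force'])
im,W=cloud('wrist'); np.savez('w5.npz',im=im,W=W); save(im,'w5.png')
E
```

```text
new [508.33098777 329.2563651   51.78826911] [0.14373237 0.98961552 0.001456  ] 0.5241638570770473
stored [563.77640169 321.07176761  51.75573796] [1.47064051e-01 9.89126933e-01 2.73347915e-04] 0.526073159216332
[479.319282   -77.82404958 416.51260651] [ 8.27631004e-01  5.61271809e-01 -5.45229108e-04 -7.61478367e-04] [-0.64346356 -0.69138898 -1.23435957]
```

View pics/w5.png

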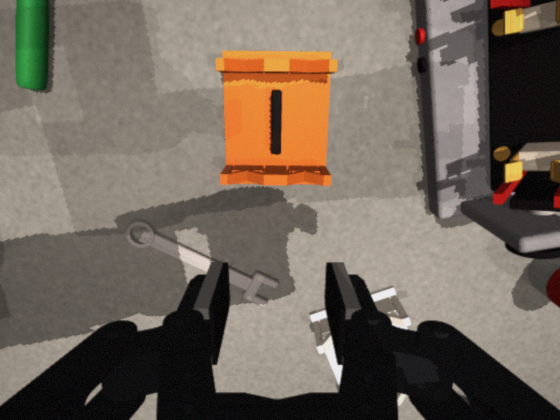

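The orange tray is square in view with its rib at (276,122), and the white tray is at the bottom. I'll look at white before grasping.

Request:
servo_tool([
  [48, -30, 10, 0, 0, 0, 0],
  [48, -48, 17, 0, 0, 0, 0],
  [48, -48, 17, 0, 0, 0, 0],
  [48, -48, 17, 0, 0, 0, 0],
  [48, -48, 17, 0, 0, 0, 0],
  [48, -40, 13, 0, 0, 0, 0],
  [48, -26, 9, 0, 0, 0, 0],
  [48, 0, 0, 0, 0, 0, 0],
  [48, 0, 0, 0, 0, 0, 0],
])

```text
t: 14.1
tcp_pos: [465.3, -382.3, 417.0]
orientation: [0.828, 0.561, -0.0, -0.001]
wrist_force: [0.0, 0.1, 0.4]
gripper_width: 0.477
finger_force: 0.0
```

```bash
cat > tr.py <<'E'
from h import *
def tray(z,box,hs,rib):
    im,W=z['im'],z['W']; hsv=cv2.cvtColor(im,cv2.COLOR_RGB2HSV).astype(int); f=np.isfinite(W).all(-1)
    def sel(b,c):
        m=np.zeros((420,560),bool); m[b[1]:b[3],b[0]:b[2]]=1; return W[m&f&c]
    q=sel(box,hs(hsv[...,0],hsv[...,1],hsv[...,2]))
    for a,b in ((2,12),(2,60),(44,60)):
        p=q[(q[:,2]>a)&(q[:,2]<b)]
        r=cv2.minAreaRect(p[:,:2].astype(np.float32)); print((a,b),len(p),np.round(r[0],1),np.round(r[1],1),round(r[2],2),'z',np.median(p[:,2]))
    Q=sel(rib,hsv[...,2]<70); Q=Q[(Q[:,2]>20)&(Q[:,2]<34)]; r=cv2.minAreaRect(Q[:,:2].astype(np.float32)); print('rib',np.round(r[0],1),np.round(r[1],1),round(r[2],2),np.median(Q[:,2]))
E
python3 - <<'E'
from tr import *
tray(np.load('w5.npz'),(205,40,350,195),lambda h,s,v:(h>5)&(h<16)&(s>140),(262,80,292,165))
o=get_obs(); print(o['tcp_pos'],o['orientation'],o['wrist_force'])
im,W=cloud('wrist'); np.savez('w6.npz',im=im,W=W); save(im,'w6.png')
E
```

```text
(2, 12) 8804 [494.4 -35.3] [125.8 104.1] 67.84 z 4.721861887036372
(2, 60) 11954 [494.4 -35.3] [125.8 104.1] 67.84 z 5.096818936362649
(44, 60) 1218 [495.4 -33.2] [110.2 102.7] 67.72 z 48.51974387174316
rib [495.1 -33.6] [57.6  8.6] 68.09 27.615691957213834
[ 465.26534359 -382.25216928  417.01703288] [ 8.27551277e-01  5.61389905e-01 -7.83919165e-06 -5.08696464e-04] [0.03383434 0.12501495 0.39245729]
```

View pics/w6.png

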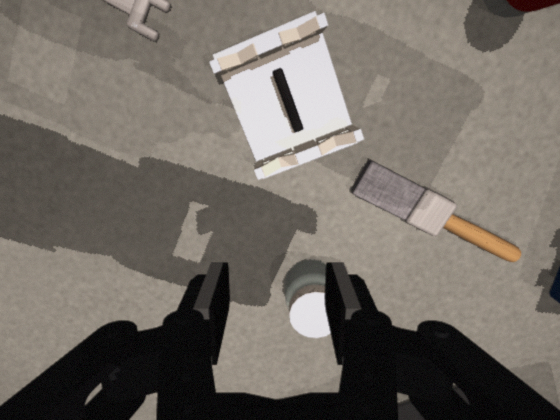

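The white tray is at (287,97), turned about 15° relative to the tool, and clear all round. Measuring it now.

```bash
python3 - <<'E'
from tr import *
tray(np.load('w6.npz'),(200,5,372,185),lambda h,s,v:(s<60)&(v>70),(268,60,306,136))
E
```

```text
(2, 12) 10340 [ 502.1 -322. ] [163.4 176.5] 64.56 z 4.699697405467051
(2, 60) 14357 [ 496.8 -324.9] [165.8 174.8] 69.18 z 5.1107587307920905
(44, 60) 1803 [ 499.5 -323. ] [110.2 103.1] 89.53 z 49.096007386720515
rib [ 499.3 -323.3] [58.1  9.1] 89.55 27.58472299814963
```

Request:
servo_tool([
  [48, 36, -11, 0, 0, 0, 0],
  [48, 56, -17, 0, 0, 0, 0],
  [48, 56, -17, 0, 0, 0, 0],
  [48, 56, -17, 0, 0, 0, 0],
  [48, 56, -17, 0, 0, 0, 0],
  [48, 50, -15, 0, 0, 0, 0],
  [48, 25, -7, 0, 0, 0, 0.3],
  [48, 0, 0, 40, 0, 0, 0],
  [48, 0, 0, 55, 0, 0, 0],
  [48, 0, 0, 0, 0, 0, 0],
])

```text
t: 15.4
tcp_pos: [494.5, -33.5, 320.2]
orientation: [0.829, 0.559, -0.002, -0.002]
wrist_force: [-0.4, 0.1, 1.0]
gripper_width: 0.481
finger_force: 0.0
```

Request:
servo_tool([
  [48, 0.3, 0.6, 40, 0, 0, 0],
  [48, 0, 0, 50, 0, 0, 0],
  [48, 0, 0, 25, 0, 0, 0],
  [48, 0, 0, 12, 0, 0, 0],
  [48, 0, 0, 6, 0, 0, 0],
  [48, 0, 0, 0, 0, 0, 0],
  [48, 0, 0, 0, 0, 0, 0],
])

```text
t: 16.27
tcp_pos: [496.6, -34.4, 190.4]
orientation: [0.829, 0.559, 0.001, 0.0]
wrist_force: [0.2, -1.1, 0.5]
gripper_width: 0.483
finger_force: 0.0
```

Request:
servo_tool([
  [48, 0.4, -1.7, 3, 0, 0, 0],
  [48, 0, 0, 3, 0, 0, 0],
  [30, 0, 0, 0, 0, 0, 0],
  [20, 0, 0, 0, 0, 0, 0],
  [5, 0, 0, 0, 0, 0, 0],
  [5, 0, 0, 0, 0, 0, 0],
  [5, 0, 0, 0, 0, 0, 0],
  [5, 0, 0, 0, 0, 0, 0],
], force=50)

```text
t: 17.27
tcp_pos: [494.9, -33.4, 183.6]
orientation: [0.83, 0.558, 0.0, 0.0]
wrist_force: [-1.2, -0.9, 5.4]
gripper_width: 0.103
finger_force: 50.2
```

Request:
servo_tool([
  [5, 0, 0, -5, 0, 0, 0],
  [5, 0, 0, -15, 0, 0, 0],
  [5, 0, 0, -35, 0, 0, 0],
  [5, 0, 0, -50, 0, 0, 0],
  [5, 0, 0, -45, 0, 0, 0],
  [5, 0, 0, -20, 0, 0, 0],
  [5, 0, 0, 0, 0, 0, 0],
  [5, 0, 0, 0, 0, 0, 0],
])

```text
t: 18.27
tcp_pos: [494.5, -33.3, 352.7]
orientation: [0.83, 0.558, -0.0, -0.0]
wrist_force: [-0.0, -0.1, -4.1]
gripper_width: 0.103
finger_force: 49.3
```

```bash
cat > held.py <<'E'
from h import *
o=get_obs(); T=o['tcp_pos']; Rt=R.from_quat(o['orientation']).as_matrix(); im,W=cloud('wrist')
hsv=cv2.cvtColor(im,cv2.COLOR_RGB2HSV).astype(int); m=(hsv[...,0]>5)&(hsv[...,0]<16)&(hsv[...,1]>140)&np.isfinite(W).all(-1)
q=(W[m]-T)@Rt; ang=np.degrees(np.arctan2(Rt[1,0],Rt[0,0])); print('tcp',T.round(1),'tool x angle',ang)
print('z pct',np.percentile(q[:,2],[1,5,50,95,99]).round(1),len(q))
zt=np.percentile(q[:,2],2); k=q[abs(q[:,2]-zt)<4]; k=k[k[:,0]>20]
print('front comb top: x',np.percentile(k[:,0],[1,99]).round(1),'y',np.percentile(k[:,1],[1,99]).round(1))
l=k[k[:,1]<np.median(k[:,1])]; 
# slope of front comb's far edge
bins=np.arange(-48,49,6); e=[(b+3,np.percentile(k[(k[:,1]>b)&(k[:,1]<b+6),0],97)) for b in bins if ((k[:,1]>b)&(k[:,1]<b+6)).sum()>10]
e=np.array(e); print(e.round(1).tolist(),'yaw deg',-np.degrees(np.arctan(np.polyfit(e[:,0],e[:,1],1)[0])))
save(im,'held.png')
E
python3 held.py
```

```text
tcp [494.5 -33.3 352.7] tool x angle 67.89793871924932
z pct [132.8 133.8 178.3 179.7 180.4] 47253
front comb top: x [45.4 55.4] y [-50.6  51.2]
[[-45.0, 55.3], [-39.0, 55.1], [-15.0, 55.3], [-9.0, 55.4], [-3.0, 55.3], [3.0, 55.4], [9.0, 55.3], [15.0, 55.3], [39.0, 55.2], [45.0, 55.3], [51.0, 55.3]] yaw deg -0.025265631931677475
```

The tray hangs square to the tool, with an offset under 0.5 mm. I'll carry it over white.

Request:
servo_tool([
  [5, -20, 8.5, 0, 0, 0, 0],
  [5, -40, 17, 0, 0, 0, 0],
  [5, -50, 21.2, 0, 0, 0, 0],
  [5, -50, 21.2, 0, 0, 0, 0],
  [5, -50, 21.2, 0, 0, 0, 0],
  [5, -37, 16, 0, 0, 0, 0],
  [5, -20.2, 8.4, 0, 0, 0, 0],
  [5, 0, 0, 0, 0, 0, -7.2],
  [5, 0, 0, 0, 0, 0, -7.2],
  [5, 0, 0, 0, 0, 0, -7.2],
])

```text
t: 19.58
tcp_pos: [499.5, -323.1, 352.5]
orientation: [0.709, 0.706, -0.0, -0.001]
wrist_force: [0.5, 0.7, -3.8]
gripper_width: 0.097
finger_force: 49.2
```

Request:
servo_tool([
  [5, 0, 0, 30, 0, 0, 0],
  [5, 0, 0, 30, 0, 0, 0],
  [5, 0, 0, 25, 0, 0, 0],
  [5, 0, 0, 15, 0, 0, 0],
  [5, 0, 0, 5, 0, 0, 0],
  [5, 0, 0, 0, 0, 0, 0],
  [5, 0, 0, 0, 0, 0, 0],
])

```text
t: 20.45
tcp_pos: [499.7, -323.8, 249.3]
orientation: [0.71, 0.704, 0.0, 0.001]
wrist_force: [0.1, -0.1, -4.1]
gripper_width: 0.103
finger_force: 49.1
```

```bash
python3 held.py
```

```text
tcp [ 499.7 -323.8  249.3] tool x angle 89.50174291307177
z pct [132.9 133.8 178.3 179.7 180.2] 48579
front comb top: x [45.4 55.4] y [-50.9  50.8]
[[-45.0, 55.3], [-39.0, 55.3], [-15.0, 55.3], [-9.0, 55.3], [-3.0, 55.3], [3.0, 55.3], [9.0, 55.3], [15.0, 55.2], [39.0, 55.2], [45.0, 55.3], [51.0, 55.3]] yaw deg 0.015092392635827631
```

Request:
servo_tool([
  [5, 0.3, -0.4, 6, 0, 0, 0],
  [5, 0, 0, 4, 0, 0, 0],
  [5, 0, 0, 3, 0, 0, 0],
  [5, 0, 0, 1, 0, 0, 0],
  [5, 0, 0, 0, 0, 0, 0],
])

```text
t: 21.12
tcp_pos: [499.1, -323.4, 234.4]
orientation: [0.71, 0.704, -0.0, -0.0]
wrist_force: [0.1, 0.5, -3.3]
gripper_width: 0.098
finger_force: 49.2
```

Request:
servo_tool([
  [5, 0, 0, 0.5, 0, 0, 0],
  [5, 0, 0, 0.5, 0, 0, 0],
  [5, 0, 0, 0, 0, 0, 0],
])

```text
t: 21.5
tcp_pos: [499.1, -323.4, 233.7]
orientation: [0.71, 0.704, 0.0, 0.0]
wrist_force: [-0.7, 1.2, -0.3]
gripper_width: 0.104
finger_force: 49.5
```

Contact is beginning. One small step more, then release.

Request:
servo_tool([
  [5, 0, 0, 0.4, 0, 0, 0],
  [5, 0, 0, 0, 0, 0, 0],
])

```text
t: 21.75
tcp_pos: [499.1, -323.4, 233.6]
orientation: [0.71, 0.704, 0.0, 0.0]
wrist_force: [-2.8, 2.9, 5.9]
gripper_width: 0.104
finger_force: 50.4
```

Request:
servo_tool([
  [13, 0, 0, 0, 0, 0, 0],
  [16, 0, 0, 0, 0, 0, 0],
  [22, 0, 0, 0, 0, 0, 0],
  [35, 0, 0, 0, 0, 0, 0],
  [45, 0, 0, 0, 0, 0, 0],
  [45, 0, 0, -5, 0, 0, 0],
  [45, 0, 0, -20, 0, 0, 0],
  [45, 0, 0, -40, 0, 0, 0],
  [45, 0, 0, -60, 0, 0, 0],
])

```text
t: 22.88
tcp_pos: [498.8, -323.2, 359.7]
orientation: [0.71, 0.704, -0.0, -0.001]
wrist_force: [0.7, -0.1, 0.5]
gripper_width: 0.452
finger_force: 0.0
```

Request:
servo_tool([
  [45, -40, 0, -50, 0, 0, 0],
  [45, -30, 0, -30, 0, 0, 0],
  [45, 0, 0, 0, 0, 0, 0],
  [45, 0, 0, 0, 0, 0, 0],
  [45, 0, 0, 0, 0, 0, 0],
])

```text
t: 23.5
tcp_pos: [498.5, -391.6, 436.0]
orientation: [0.71, 0.704, -0.0, -0.001]
wrist_force: [-0.6, 1.3, 0.0]
gripper_width: 0.451
finger_force: 0.0
```

```bash
python3 - <<'E'
from tr import *
im,W=cloud('wrist'); save(im,'w7.png')
hsv=cv2.cvtColor(im,cv2.COLOR_RGB2HSV).astype(int); f=np.isfinite(W).all(-1); n=np.hypot(W[...,0]-499,W[...,1]+323)<95
def r(m,a,b):
    p=W[m&f&n&(W[...,2]>a)&(W[...,2]<b)]; q=cv2.minAreaRect(p[:,:2].astype(np.float32)); print(a,b,len(p),np.round(q[0],1),np.round(q[1],1),round(q[2],2),np.median(p[:,2]))
og=(hsv[...,0]>5)&(hsv[...,0]<16)&(hsv[...,1]>140)
r(og,90,110); r(og,45,62); wt=(hsv[...,1]<60)&(hsv[...,2]>70); r(wt,40,54); r(wt,2,8)
s,_=read_camera('scene'); d,_=read_camera('side'); c=np.hstack([cv2.resize(s,(400,300)),cv2.resize(d,(400,300))]); w=np.zeros((300,800,3),np.uint8); w[:,:400]=cv2.resize(im,(400,300)); w[:,400:]=cv2.resize(d[285:385,250:383],(400,300)); save(np.vstack([c,w]),'fin.png')
E
```

```text
90 110 2884 [ 498.8 -323. ] [110.2 103.2] 89.38 98.29578940268249
45 62 11384 [ 498.8 -323. ] [130.3 104.1] 89.44 54.69766495291566
40 54 0 [0. 0.] [0. 0.] 0.0 nan
2 8 27 [ 495.8 -313.7] [180.4 167.9] 29.95 2.2277784257053153
  return _methods._mean(a, axis=axis, dtype=dtype,
  ret = ret.dtype.type(ret / rcount)
```

View pics/fin.png

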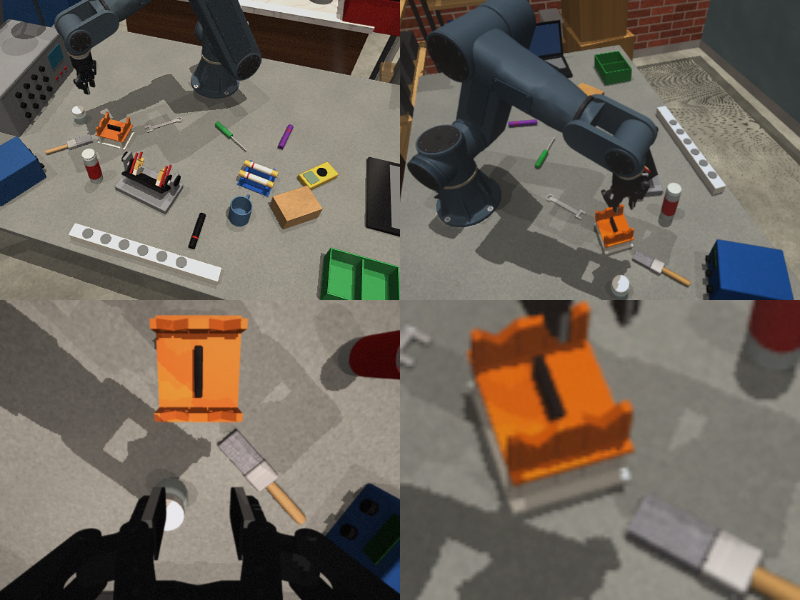

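The final picture shows orange stacked flat on white, centred within about 1 mm and 0.2°. Both fuses are in the blue tray.

```bash
python3 -c "
from station import job_done
print(job_done())"
```

```text
the job is handed in; nothing more can be done
None
```

The job is handed in at about 24 s: the fuse came out along the tilted mouth line and lies in the blue tray's free lane, and the orange tray is stacked squarely on the white one (within about 1 mm and 0.2°), with nothing else seen disturbed.

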